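Lock a refill tray into its dock with the cam lock

ROBOT

A 7-joint arm with a two-finger parallel gripper is mounted at the origin on the work surface. World frame = base frame: x ahead of the robot, y to its left, z up, the work surface at z = 0. Lengths are in m, angles in rad, forces in N, time in s.
With the tool pointing down it reaches from about 0.425 to 0.875 m from the base axis. Payload 8.4 kg.
Tool frame: the origin (TCP) lies midway between the tips of the shut fingers; the grasp point (between the pads) lies 19 mm behind it; z points along the fingers, y is the line along which they close (so a half turn about z gives the same grasp; the last joint's range is limited). The gripper opens to 85 mm and grips with 20 to 120 N. Pads are 22 mm wide; open, the fingers measure 114 mm over their backs; the gripper's body (76 mm by 85 mm) begins 54 mm behind the grasp point. The pads swing forward as they close: fully open they stand 13 mm farther back than shut.
Start: joints at [1.044, 0.333, 0.04, 1.465, -0.013, 1.343, -0.059], TCP at [0.27, -0.591, 0.231] pointing down, gripper open.
Joint ranges: [-2.58, 2.58], [-0.38, 2.09], [-1.3, 1.39], [0.25, 2.4], [-1.5, 4.64], [0.08, 2.09], [-2.65, 2.65]. Speed limits (rad/s): [2.22, 2.22, 2.79, 2.79, 3.14, 3.14, 3.14].

INTERFACE

Orientations are given as a unit quaternion [w, x, y, z].
In Python, from workcell import robot gives the robot as it stands.
- The arm moves only by the tool jog_arm, never from a script. Its argument "steps" is one flat list of numbers, 7 for each row, row after row: the shift along the world's x, y, z in mm, then the turn, a rotation vector about the world's x, y, z in degrees, then the finger opening in mm, from 0 to 85.4. In form: [x, y, z, rx, ry, rz, gripper, x, y, z, rx, ry, rz, gripper, ...]. A call has 1 to 5 rows; each row shifts and turns the commanded pose from where the row before left it; what a row does not reach is not made up. A row lasts 1/8 s, in which the tool goes at most 62.5 mm and 10.7 degrees, less where a joint would pass 70% of its speed; a pose out of reach is approached as far as the arm can. A call is refused whole if a number of a shift passes 62.5 or a number of a turn 10.7, either way. A call with a gripper value outside its range is refused whole. The fingers move at their own pace and stop on an object; "grip_force" is the grip in N (left out, the last holds). Time passes only in rows, so rows that do not move let the fingers close. It gives the time, the measured TCP pose, the force, the opening and the grip force at its end, in the units of the state.
- robot.sense(): the state, without advancing time (a new reading comes with each control period).
- robot.grab_frame(name): name is "scene" or "top"; returns the picture (420x560x3 uint8, red, green, blue); there is no depth.
- robot.get_calibration(name): a dict with "fx", "fy", "cx", "cy" (pixels), "view" (4x4, takes a point from world to camera coordinates). Camera axes: x right, y down, z forward; pixel columns grow to the right and rows downward; lengths in m; the calibration is good to about 2 mm. A picture is of the moment at which its call begins. get_calibration takes no time and is no camera call.
- robot.hand_in(): hands the job in; it is judged then, once.
The state is a dict: "time": time; "qpos": joint angles; "qvel": joint speeds; "joint_torque": joint torques, N m; "ee_pos": TCP position; "tool_rot": TCP orientation; "wrist_force": force on the tool from outside, world axes, zero at the start; "moment": the same for the moment, N m; "grip_width": opening from 0.0 (shut) to 1.0 (fully open); "finger_force": force on a finger pad.
Only numpy, scipy, OpenCV 4.12 (cv2) and the standard library are available. Lean on these libraries where they do the work, as an engineer would, in place of code of your own. Each camera call takes 0.05 s, during which the arm holds its last target. There are 200 camera calls.

TASK

Set the black refill tray flat in the grey dock, its bolt head down in the open mouth of the green cam, and let go of it. Then take the blue screwdriver from its stand, put the blade in the slot of the cam and turn it clockwise, about a quarter turn until it stops, so that the cam grabs the bolt head and draws the tray fully home against the stop wall. Turn the cam only with the screwdriver, put the screwdriver back upright in its stand, and leave the vial, the spray bottle and the pot standing where they are.

Things in the scene. Friction and masses are not known exactly. Their poses are not given: they have to be found in the camera images.
- tray_center (a point): Loose black open refill tray (0.35 kg) with low lime-green dividers, small vials fixed in it, and a tall lime lifting fin. Box 100 (x) x 80 (y) x 40 (z) mm; the point is the centre of that box, 20 mm above its underside; x is the tray's length and the bolt sticks out at its -x end, z up. It starts flat on the table.
- tray_fin (a point): Grip point of the lifting fin on the tray: an upright lime plate 60 mm long (tray x), 12 mm thick (tray y), centred on the tray, from the dividers (37 mm above the tray's underside) up to 76 mm. This point is 63 mm above the underside, 43 mm above tray_center; axes as the tray's. The tray's walls end at 40 mm.
- bolt_head (a point): Steel bolt head of the tray: an upright barrel 9 mm in diameter, 22 mm tall (12 to 34 mm above the tray's underside), at the end of a level 6 mm thick bolt shank (axis 17 mm above the underside) that comes out of the middle of the tray's -x end. The point is the barrel's centre, 72.5 mm from tray_center along tray -x and 3 mm above it.
- dock_home (a point): Fixed grey dock on an aluminium base plate 196 x 112 x 10 mm. The point is where tray_center lies when the tray is flat and fully home; x runs from the cam (axis at x = -88 mm) along the pocket, z up; the tray's x must point the same way. The pocket floor is 20 mm below (10 mm above the table). The tray can lie from x = 0 (home) to +5 mm (end stop); set it down about 2.5 mm out.
- dock_notch (a point): Notch in the dock's stop wall: floor level, middle of the wall face that the tray's -x end meets when home; 50 mm from dock_home along dock -x, axes the same. The wall is 26 mm tall, the notch 16 mm wide, open at the top, for the bolt shank. Side rails and end stop are 14 mm tall plus lips sloping outwards to about 24 mm; the rails leave 2 mm either side of the tray. All slippery nylon.
- cam (a joint): Angle of the lime-green cam, rad: a 60 mm disc on an upright axis with a curved hook and a steel slotted hub. It starts at 0 to 0.15, the hook's mouth towards the tray, grows clockwise seen from above, stops at 1.6 and stays where left (0.1 to 0.2 N m). From about 0.6 to 1.3 (1.4 if the tray skews) the hook pulls the bolt head, which sits between hub and hook, inwards by up to 5 mm to 15.5 mm from the axis.
- cam_slot (a point): Centre of the mouth of the slot in the cam's hub, on the cam's axis, at the hub's top face, 48 mm above the table. The frame turns with the cam: the slot runs along its x, z is up. The slot is 16 mm long, 5 mm wide, 10 mm deep, closed at both ends; the hub is 20 mm across. The hook around it ends 4 mm lower than the hub's top; a small white mark on it lies in line with the slot, on the side away from the mouth.
- driver_grip (a point): Loose screwdriver (0.12 kg), blue handle, standing blade down in its stand. Handle: block 34 (x) x 22 (y) x 64 mm tall; the point is its centre. Below it a black flange (40 mm diameter, 4 mm thick, underside 36 mm below this point), then a 9 mm shank, all in line. z runs from the tip to the handle (up); the blade is wide along x.
- driver_tip (a point): Centre of the tip of the screwdriver's blade, 96 mm below driver_grip along its z. The blade is 15 mm long, 13 mm wide (x) and 3.4 mm thick (y), tapering over its last 5 mm to 10 x 1.6 mm. Put it in at least 7 mm deep; it turns about 8 degrees in the slot before it drives the cam, and up to 10 more degrees may be lost in the grasp.
- stand_mouth (a point): Fixed white screwdriver stand, a block 64 x 64 x 70 mm. The point is the centre of the square hole (24 x 24 mm, 66 mm deep) at its top face, 70 mm above the table. In the stand the screwdriver's flange rests on this top face, with driver_tip 60 mm below it.
- vial_mid (a point): Bystander: amber vial with a teal cap, 40 mm in diameter, 58 mm tall; the point is its centre.
- spray_mid (a point): Bystander: clear spray bottle with a white cap, 42 mm in diameter, 105 mm tall; the point is its centre.
- pot_mid (a point): Bystander: clear pot with a white lid, 58 mm in diameter, 46 mm tall; the point is its centre.
Things that resemble listed ones, but are neither listed nor needed, are in the scene too. Leave any orange or turquoise look-alike of the part that bears stand_mouth alone.

How it is judged:
By the outcome, as a careful person would: the job done as asked, in the order asked, and still so for the second after the job is handed in, with the robot touching nothing.
It also fails if it takes over 72 s, if anything falls off the work surface, if the arm or the gripper's body presses on something with over 40 N, if the wrist force passes 120 N, or if a joint passes its speed limit or range.

## Working session

There is one attempt and no reset: what is moved stays moved. The work goes in short steps, Python scripts to look and compute and a tool call to move; the robot and the scene stay as the last step left them, time stands still between calls to the robot, and variables do not carry over. Pictures are saved under pics/ and viewed, at most 10 in all, crops included, and the job is handed in when it is done.

Besides the shell and the picture viewer there is one more tool, called after "Emit:" as name(argument=value, ...), one argument or row to a line, values as JSON. jog_arm: Moves the arm, as the interface text tells. Its arguments: {"type":"object","properties":{"steps":{"type":"array"},"grip_force":{"type":"number"}},"required":["steps"]}

```bash
mkdir -p pics; ls
python3 - <<'E'
from workcell import robot
import cv2,numpy as np
for n in("scene","top"):
    f=robot.grab_frame(n);cv2.imwrite(f"pics/{n}0.png",f[:,:,::-1])
    c=robot.get_calibration(n);print(n,c["fx"],c["fy"],c["cx"],c["cy"]);print(np.round(c["view"],4))
a=[cv2.imread(f"pics/{n}0.png") for n in("scene","top")]
print(robot.sense())
E
```

```text
pics
scene 430.84259276231285 430.84259276231285 278.47759432070364 213.3148946064479
[[-0.799   0.6013  0.0075  0.4403]
 [ 0.3502  0.4754 -0.8071 -0.1371]
 [-0.4889 -0.6422 -0.5904  1.3254]
 [ 0.      0.      0.      1.    ]]
top 545.9563056444797 545.9563056444797 277.9413250431801 203.69382647888906
[[ 0.0152 -0.9999  0.0046  0.0193]
 [-0.9977 -0.0155 -0.0665  0.5756]
 [ 0.0666 -0.0036 -0.9978  1.225 ]
 [ 0.      0.      0.      1.    ]]
{'time': 0.1, 'qpos': array([ 1.04385213,  0.33389708,  0.0398793 ,  1.46618268, -0.01340331,
        1.34327316, -0.05848673]), 'qvel': array([-1.85797920e-03, -1.21472398e-03, -1.22921855e-04, -1.93442923e-03,
       -6.40446102e-06, -1.40834302e-03, -5.95099319e-04]), 'joint_torque': array([ 4.31553679e-03, -6.60006523e+01,  1.37033913e+00, -4.06476331e+01,
        1.71016791e-02,  8.84903711e-03, -1.67076490e-05]), 'ee_pos': array([ 0.26944006, -0.59108092,  0.23047361]), 'tool_rot': array([-7.17779884e-04,  9.77217063e-01,  2.12241026e-01, -2.07282389e-04]), 'wrist_force': array([ 0.20876738, -0.03686258, -0.20309075]), 'moment': array([-0.03723596,  0.01726845,  0.00705312]), 'finger_force': 0.0, 'grip_width': 0.9958021462468557}
```

View pics/top0.png

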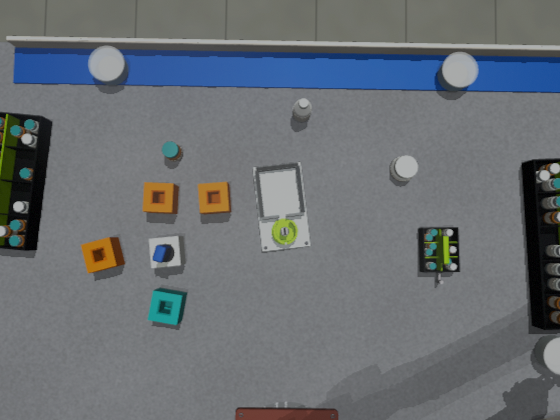

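View pics/scene0.png

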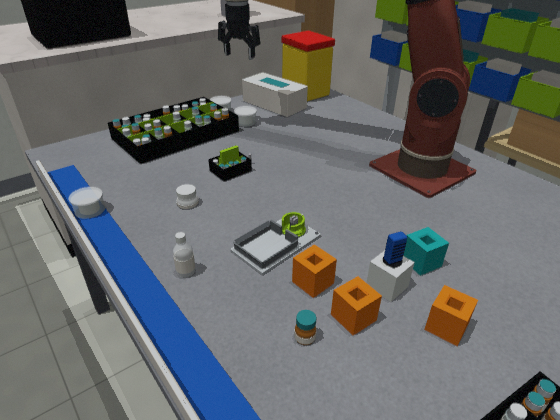

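Top view: the loose tray is at about (439,250) with its bolt at (439,280), the dock at (282,205), the cam at (284,232), and the pot at (404,168). The spray bottle is at (302,110) and the vial at (171,150). Stand candidates are white (165,252), orange (160,198), (214,198) and (101,255), and turquoise (166,307). The white one holds the blue driver, so it fits; the larger trays at the edges are fixtures. I'll confirm this in an enlarged montage.

Run:
```python
import cv2,numpy as np
t=cv2.imread("pics/top0.png");s=cv2.imread("pics/scene0.png")
def c(i,x,y,w,h,W,H):return cv2.resize(i[y:y+h,x:x+w],(W,H),interpolation=cv2.INTER_CUBIC)
a=np.hstack([c(t,250,158,64,96,200,300),c(t,408,215,64,96,200,300),c(t,140,215,64,96,200,300),c(s,360,220,64,96,200,300)])
b=np.hstack([c(s,225,200,100,75,400,300),c(s,195,135,100,75,400,300)])
cv2.imwrite("pics/m0.png",np.vstack([a,b]))
```

```text
(no output)
```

View pics/m0.png

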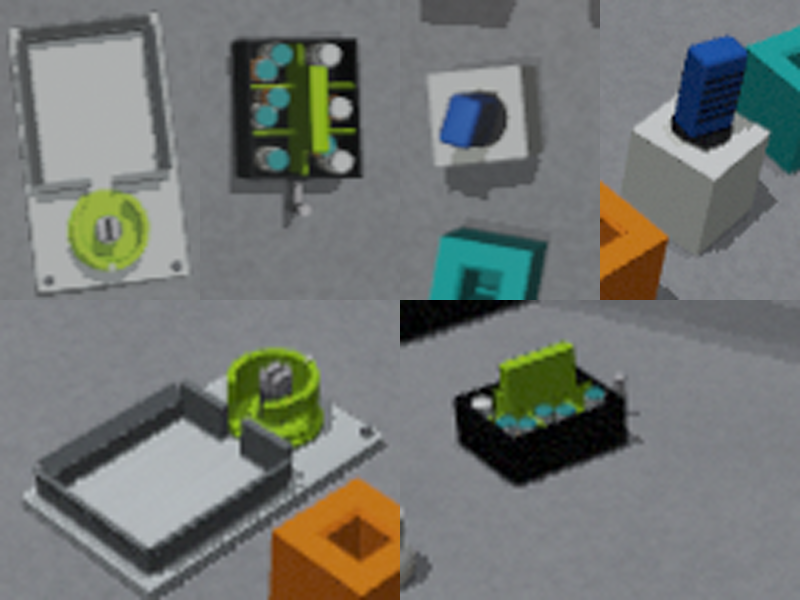

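The crop confirms it: the white stand (165,252) holds the blue driver, which is twisted in its hole. The black tray with the lime fin is loose, with its bolt towards the robot. The cam mouth faces the pocket, and its slot and white mark run roughly along the dock's x. Next I'll measure by masks.

```bash
cat > h.py <<'E'
from workcell import robot
import cv2,numpy as np
def ray(n,p):
    c=robot.get_calibration(n);V=np.array(c["view"]);R,t=V[:3,:3],V[:3,3]
    d=R.T@np.array([(p[0]-c["cx"])/c["fx"],(p[1]-c["cy"])/c["fy"],1]);return -R.T@t,d/np.linalg.norm(d)
def plane(n,p,z):
    o,d=ray(n,p);return o+d*(z-o[2])/d[2]
def proj(n,P):
    c=robot.get_calibration(n);V=np.array(c["view"]);q=V[:3,:3]@np.asarray(P)+V[:3,3]
    return np.array([c["fx"]*q[0]/q[2]+c["cx"],c["fy"]*q[1]/q[2]+c["cy"]])
def tri(p,q):
    (a,d),(b,e)=ray("top",p),ray("scene",q)
    s=np.linalg.lstsq(np.c_[d,-e],b-a,rcond=None)[0];x,y=a+d*s[0],b+e*s[1]
    return (x+y)/2,np.linalg.norm(x-y)
def mask(f,lo,hi,roi,k=6):
    x,y,w,h=roi;i=cv2.resize(f[y:y+h,x:x+w],None,fx=k,fy=k,interpolation=cv2.INTER_CUBIC)
    return cv2.inRange(cv2.cvtColor(i,cv2.COLOR_BGR2HSV),lo,hi)
def big(m):return max(cv2.findContours(m,cv2.RETR_EXTERNAL,cv2.CHAIN_APPROX_NONE)[0],key=cv2.contourArea)
def px(pts,roi,k=6):return (np.asarray(pts,float).reshape(-1,2)+.5)/k-.5+np.array(roi[:2])
E
python3 - <<'E'
from h import *
np.set_printoptions(precision=4,suppress=True)
t=cv2.imread("pics/top0.png");s=cv2.imread("pics/scene0.png")
def show(name,im,f,lo,hi,roi,z,rect=True):
    m=mask(f,lo,hi,roi);c=big(m);w=np.array([plane(im,p,z)[:2] for p in px(c,roi)])*1000
    (cx,cy),(a,b),an=cv2.minAreaRect(w.astype(np.float32));M=cv2.moments(c)
    print(name,im,"rect",round(cx,1),round(cy,1),"size",round(a,1),round(b,1),"ang",round(an,1),"centroid px",px([M['m10']/M['m00'],M['m01']/M['m00']],roi)[0])
show("traybox","top",t,(0,0,0),(179,255,45),(412,218,54,60),.040)
show("fintop","top",t,(30,150,150),(45,255,255),(436,225,20,48),.076)
show("plate","top",t,(0,0,135),(179,40,255),(250,155,64,100),.010)
show("cam","top",t,(30,100,90),(50,255,255),(265,212,40,40),.044)
show("cam","scene",s,(30,100,90),(50,255,255),(270,205,45,40),.044)
show("hub","top",t,(0,0,0),(179,80,255),(278,224,14,16),.048)
show("stand","top",t,(0,0,150),(179,40,255),(140,228,50,45),.070)
show("blue","top",t,(100,120,60),(130,255,255),(140,228,50,45),.138)
show("handle","scene",s,(100,120,60),(130,255,255),(375,225,40,50),.138)
# frames enlarged for corners
def c(i,x,y,w,h,W,H):return cv2.resize(i[y:y+h,x:x+w],(W,H),interpolation=cv2.INTER_CUBIC)
a=np.hstack([c(t,264,210,40,45,267,300),c(t,145,232,40,45,267,300),c(t,420,225,40,45,266,300)])
b=np.hstack([c(s,275,207,40,45,267,300),c(s,372,227,48,54,267,300),c(s,205,140,48,54,266,300)])
cv2.imwrite("pics/m1.png",np.vstack([a,b]))
E
```

```text
traybox top rect 476.0 -311.7 size 99.3 50.0 ang 2.1 centroid px [423.6687 252.2485]
fintop top rect 478.1 -336.6 size 58.0 10.2 ang 1.6 centroid px [445.8119 249.1462]
plate top rect 597.0 24.7 size 110.6 84.8 ang 7.5 centroid px [279.2769 193.3989]
cam top rect 512.4 13.3 size 56.3 57.1 ang 0.9 centroid px [284.1815 231.0096]Traceback (most recent call last):
  File "<stdin>", line 12, in <module>
  File "<stdin>", line 5, in show
  File "h.py", line 7, in plane
    o,d=ray(n,p);return o+d*(z-o[2])/d[2]
        ~~~^^^^^
  File "h.py", line 4, in ray
    c=robot.get_calibration(n);V=np.array(c["view"]);R,t=V[:3,:3],V[:3,3]
ValueError: time passes only in moves, steps and waits
```

```bash
python3 - <<'E'
s=open('h.py').read()
s=s.replace("def ray(n,p):","C={n:robot.get_calibration(n) for n in('top','scene')}\ndef ray(n,p):").replace("c=robot.get_calibration(n);","c=C[n];")
open('h.py','w').write(s)
E
python3 - <<'E'
from h import *
np.set_printoptions(precision=4,suppress=True)
t=cv2.imread("pics/top0.png");s=cv2.imread("pics/scene0.png")
def show(name,im,f,lo,hi,roi,z,hull=False):
    m=mask(f,lo,hi,roi)
    if hull: c=cv2.convexHull(np.vstack([k for k in cv2.findContours(m,0,1)[0] if cv2.contourArea(k)>150]))
    else: c=big(m)
    w=np.array([plane(im,p,z)[:2] for p in px(c,roi)])*1000
    (cx,cy),(a,b),an=cv2.minAreaRect(w.astype(np.float32));M=cv2.moments(c)
    print(name,im,"rect",round(cx,1),round(cy,1),"size",round(a,1),round(b,1),"ang",round(an,1),"centroid px",px([M['m10']/M['m00'],M['m01']/M['m00']],roi)[0])
show("traybox","top",t,(0,0,0),(179,255,45),(412,218,54,54),.040,True)
show("plate","top",t,(0,0,135),(179,40,255),(250,155,64,100),.010,True)
show("cam","scene",s,(30,100,90),(50,255,255),(270,205,45,40),.044)
show("hub","top",t,(0,0,0),(179,80,255),(278,224,14,16),.048)
show("stand","top",t,(0,0,150),(179,40,255),(140,228,50,45),.070,True)
show("blue","top",t,(100,120,60),(130,255,255),(140,228,50,45),.138)
show("bluetop","top",t,(100,120,150),(130,255,255),(140,228,50,45),.138)
show("handle","scene",s,(100,120,60),(130,255,255),(375,225,40,50),.138)
def c(i,x,y,w,h,W,H):return cv2.resize(i[y:y+h,x:x+w],(W,H),interpolation=cv2.INTER_CUBIC)
a=np.hstack([c(t,264,210,40,45,267,300),c(t,145,232,40,45,267,300),c(t,420,225,40,45,266,300)])
b=np.hstack([c(s,275,207,40,45,267,300),c(s,372,227,48,54,267,300),c(s,205,140,48,54,266,300)])
cv2.imwrite("pics/m1.png",np.vstack([a,b]))
E
```

```text
traybox top rect 477.2 -331.1 size 98.4 89.1 ang 1.4 centroid px [438.4039 249.4896]
plate top rect 570.7 20.6 size 196.0 115.5 ang 7.2 centroid px [281.169  206.3292]
cam scene rect 516.7 11.6 size 61.5 56.1 ang 53.6 centroid px [295.1363 218.3632]
hub top rect 512.7 13.4 size 19.9 18.5 ang 0.9 centroid px [284.1567 231.0482]
stand top rect 464.0 273.9 size 64.3 64.6 ang 6.8 centroid px [164.0583 251.5485]
blue top rect 462.7 267.4 size 25.8 36.0 ang 74.5 centroid px [159.6098 252.925 ]
bluetop top rect 461.9 271.6 size 17.2 29.8 ang 73.1 centroid px [158.6838 253.1785]
handle scene rect 494.9 289.9 size 102.4 35.6 ang 32.0 centroid px [393.9969 245.4782]
```

View pics/m1.png

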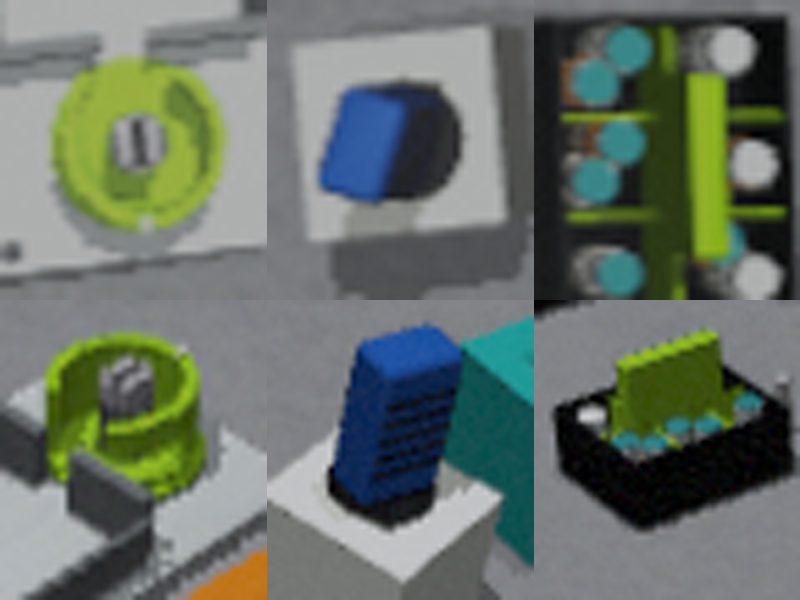

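The crop shows the slot running near the image vertical, with the mark at crop (147,222) just right of straight below the hub at (138,140), so slot yaw is about +6°. The handle's long axis is at about −17°. The flange sits flat on the stand. The fin top is at scene (229,148). I'll check heights from both views.

Run:
```python
from h import *
np.set_printoptions(precision=4,suppress=True)
for n,p,q in[("fin top",(445.8,249.1),(229.4,148.3)),("handle top",(158.7,253.2),(398.3,236.4)),("hub",(284.16,231.05),(294.0,217.8)),
 ("stand corner near robot-left?",(150.3,267.5),(444.7,257.5)),("cam mark",(264+147*.15,210+222*.15),(275+183*.15,207+50*.15))]:
    print(n,*tri(p,q))
print(proj("scene",[.4781,-.3366,.076]),proj("scene",[.5127,.0134,.048]),proj("scene",[.464,.274,.138]),proj("top",[.464,.274,.138]))
# tray yaw from fin long edges and tray sides; bolt head
t=cv2.imread("pics/top0.png")
roi=(430,270,20,18);m=mask(t,(0,0,125),(179,60,255),roi);c=big(m);w=px(c,roi);print("bolt",w.min(0),w.max(0))
for nm,lo,roi,z in(("spray",None,(302,106),.1),("vial",None,(171,150),.058),("pot",None,(404,168),.046)): print(nm,plane("top",roi,z))
```

```text
fin top [ 0.4786 -0.3366  0.0757] 9.462789041696939e-05
handle top [0.4621 0.2716 0.1345] 0.000467866473289074
hub [0.5134 0.013  0.0471] 0.001731154694337294
stand corner near robot-left? [0.4143 0.3213 0.0912] 0.05528663015495566
cam mark [0.4853 0.0092 0.0426] 0.0008878437702252397
[229.5124 148.1541] [294.7007 217.5029] [399.0394 235.9958] [157.2852 252.2142]
bolt [439.4167 279.25  ] [446.25   287.4167]
spray [ 0.7818 -0.0202  0.1   ]
vial [0.6884 0.2676 0.058 ]
pot [ 0.6581 -0.253   0.046 ]
```

Emit:
jog_arm(
  steps=[40,45,0,0,0,-6,45,40,45,0,0,0,-6,45,40,45,0,0,0,-6,45,40,45,0,0,0,-5,45,40,45,0,0,0,0,45],
  grip_force=60,
)

```text
time: 0.72
ee_pos: [0.4706, -0.3647, 0.2311]
tool_rot: [-0.0, 1.0, 0.012, -0.0]
wrist_force: [1.2, -0.3, 0.2]
grip_width: 0.531
finger_force: 0.0
```

Emit:
jog_arm(
  steps=[8,29,-40,0,0,0,45,0,0,-55,0,0,0,45,0,0,-50,0,0,0,45,0,0,-28,0,0,0,45,0,0,-9,0,0,0,45],
)

```text
time: 1.35
ee_pos: [0.4764, -0.3366, 0.0472]
tool_rot: [-0.001, 1.0, 0.013, -0.002]
wrist_force: [0.6, -0.2, 1.1]
grip_width: 0.527
finger_force: 0.0
```

Emit:
jog_arm(
  steps=[0,0,0,0,0,0,45],
)

```text
time: 1.48
ee_pos: [0.4777, -0.3374, 0.0495]
tool_rot: [-0.0, 1.0, 0.013, -0.0]
wrist_force: [0.1, 0.4, 0.2]
grip_width: 0.527
finger_force: 0.0
```

Emit:
jog_arm(
  steps=[0,0,-2,0,0,0,20,0,0,0,0,0,0,4,0,0,0,0,0,0,4,0,0,0,0,0,0,4,0,0,0,0,0,0,4],
)

```text
time: 2.1
ee_pos: [0.4782, -0.3381, 0.0483]
tool_rot: [0.001, 1.0, 0.013, 0.001]
wrist_force: [0.8, -0.9, 5.3]
grip_width: 0.126
finger_force: 61.5
```

Emit:
jog_arm(
  steps=[0,0,0,0,0,0,4,0,0,0,0,0,0,4],
)

```text
time: 2.35
ee_pos: [0.4782, -0.3381, 0.0483]
tool_rot: [0.001, 1.0, 0.013, 0.001]
wrist_force: [-0.0, -2.2, 5.6]
grip_width: 0.132
finger_force: 61.5
```

Emit:
jog_arm(
  steps=[0,0,15,0,0,0,4,0,0,40,0,0,0,4,0,0,35,0,0,0,4,17,50,0,0,0,1,4,17,50,0,0,0,1,4],
)

```text
time: 2.98
ee_pos: [0.5117, -0.2364, 0.1383]
tool_rot: [0.0, 1.0, 0.03, 0.0]
wrist_force: [2.0, 0.2, -2.2]
grip_width: 0.132
finger_force: 60.3
```

Emit:
jog_arm(
  steps=[18,52,0,0,0,1,4,18,52,0,0,0,1,4,18,52,0,0,0,1,4,18,52,0,0,0,0.7,4,18,52,0,0,0,0,4],
)

```text
time: 3.6
ee_pos: [0.6016, 0.0243, 0.1378]
tool_rot: [0.0, 0.998, 0.063, -0.0]
wrist_force: [1.2, -0.4, -3.0]
grip_width: 0.128
finger_force: 60.2
```

Emit:
jog_arm(
  steps=[0,2,0,0,0,0,4,0,0,0,0,0,0,4,0,0,0,0,0,0,4],
)

```text
time: 3.98
ee_pos: [0.6013, 0.0228, 0.1373]
tool_rot: [0.0, 0.998, 0.062, -0.0]
wrist_force: [-0.8, -0.5, -2.5]
grip_width: 0.127
finger_force: 60.2
```

Run:
```python
from h import *
f=robot.grab_frame("top")[:,:,::-1];g=robot.grab_frame("scene")[:,:,::-1]
cv2.imwrite("pics/t1.png",f);cv2.imwrite("pics/s1.png",g)
s=robot.sense();print(s["ee_pos"],s["tool_rot"],s["wrist_force"])
cv2.imwrite("pics/m2.png",np.hstack([cv2.resize(f[150:270,220:340],(400,400)),cv2.resize(g[150:270,210:330],(400,400))]))
```

```text
[0.60142641 0.02302607 0.13739738] [ 2.54269695e-04  9.98088166e-01  6.18056490e-02 -9.48856098e-05] [ 0.62300254  0.41444963 -1.2916077 ]
```

View pics/m2.png

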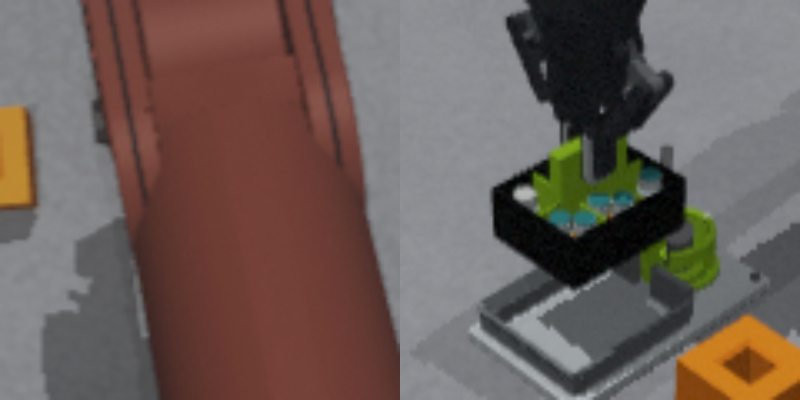

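The scene view shows the tray held level above the pocket, with its front-top corner at about (263,220); the arm hides the top view. I'll find the tray corners by casting rays on the scene silhouette.

Run:
```python
from h import *
np.set_printoptions(precision=1,suppress=True)
g=cv2.imread("pics/s1.png");z0=.1374-.0483
roi=(230,200,72,45);m=mask(g,(0,0,0),(179,255,42),roi);c=px(big(m),roi)
l=c[c[:,0].argmin()];r=c[c[:,0].argmax()]
# side faces' lower edges: fit lines left->bottom and bottom->right
lo={}
for p in c:
    k=round(p[0]);lo[k]=max(lo.get(k,(0,0)),(p[1],p[0]))
P=np.array([(v[1],v[0]) for v in lo.values()]);b=P[P[:,1].argmax()];print("l,r,b",l,r,b)
def fit(S):return np.polyfit(S[:,0],S[:,1],1,full=False)
A=fit(P[(P[:,0]>l[0]+3)&(P[:,0]<b[0]-3)]);B=fit(P[(P[:,0]>b[0]+3)&(P[:,0]<r[0]-3)])
x=(B[1]-A[1])/(A[0]-B[0]);bc=np.array([x,np.polyval(A,x)]);print("near bottom corner px",bc)
W=plane("scene",bc,z0)*1000;print("near bottom corner",W)
dA=(plane("scene",(l[0],np.polyval(A,l[0])),z0)*1000);dB=plane("scene",(r[0],np.polyval(B,r[0])),z0)*1000
print("others",dA,dB,"yaws",np.degrees(np.arctan2(*(W-dA)[[0,1]]))*-1,np.degrees(np.arctan2(*(W-dB)[[1,0]])))
for yaw in(6.5,7.1):
    y=np.radians(yaw);R=np.array([[np.cos(y),-np.sin(y)],[np.sin(y),np.cos(y)]]);print("centre",W[:2]-R@[50,40],dA[:2]-R@[50,-40],dB[:2]-R@[-50,40])
# dock plate/pocket in original scene: same corner check: plate near corner z=.010
s=cv2.imread("pics/scene0.png");print(proj("scene",[.5127,.0134,.048]))
y=np.radians(7.15);u=np.array([np.cos(y),np.sin(y)]);v=np.array([-u[1],u[0]]);h=np.array([.5999,.0243])
for a,b in((68,56),(68,-56),(-128,56)):print("plate corner pred",proj("scene",[*(h+u*a/1e3+v*b/1e3),.010]))
roi=(225,215,100,60);m=mask(s,(0,0,125),(179,40,255),roi);c=px(big(m),roi);print(c[c[:,0].argmin()],c[c[:,1].argmax()],c[c[:,0].argmax()])
```

```text
l,r,b [237.6 206.4] [294.9 209.6] [261.4 235.9]
near bottom corner px [261.2 236.9]
near bottom corner [648.4  67.2  89.1]
others [654.5 -15.8  89.1] [548.4  56.7  89.1] yaws 4.180751927761766 5.978553936462063
centre [603.2  21.8] [600.2  18.3] [602.6  22.6]
centre [603.7  21.3] [599.9  17.8] [602.9  23.2]
[294.7 217.5]
plate corner pred [262.8 272. ]
plate corner pred [230.4 247.7]
plate corner pred [322.2 233.2]
[224.6 214.6] [224.6 274.4] [288.4 254.9]
```

Emit:
jog_arm(
  steps=[1,1,-25,0,0,0,4,0,0,-20,0,0,0,4,0,0,-6,0,0,0,4,0,0,-5,0,0,0,4,0,0,0,0,0,0,4],
)

```text
time: 4.7
ee_pos: [0.6028, 0.0256, 0.0815]
tool_rot: [-0.0, 0.998, 0.063, 0.0]
wrist_force: [-0.4, 0.1, -1.9]
grip_width: 0.131
finger_force: 60.2
```

Emit:
jog_arm(
  steps=[0,0,-5,0,0,0,4,0,0,-5,0,0,0,4,0,0,0,0,0,0,4],
)

```text
time: 5.08
ee_pos: [0.6023, 0.0256, 0.0708]
tool_rot: [-0.0, 0.998, 0.063, -0.0]
wrist_force: [0.6, 0.4, -3.3]
grip_width: 0.13
finger_force: 60.2
```

Emit:
jog_arm(
  steps=[0,-0.5,-4,0,0,0,4,0,0,-3,0,0,0,4,0,0,0,0,0,0,4],
)

```text
time: 5.45
ee_pos: [0.6024, 0.0251, 0.064]
tool_rot: [-0.0, 0.998, 0.063, -0.0]
wrist_force: [0.4, 0.1, -1.9]
grip_width: 0.128
finger_force: 60.2
```

Emit:
jog_arm(
  steps=[0,0,-3,0,0,0,4,0,0,-2,0,0,0,4,0,0,0,0,0,0,4],
)

```text
time: 5.82
ee_pos: [0.6025, 0.0251, 0.0591]
tool_rot: [-0.0, 0.998, 0.063, -0.0]
wrist_force: [-0.1, -0.3, -2.7]
grip_width: 0.127
finger_force: 60.2
```

Emit:
jog_arm(
  steps=[0,0,-2,0,0,0,4,0,0,0,0,0,0,20,0,0,0,0,0,0,40,0,0,0,0,0,0,40,0,0,10,0,0,0,40],
)

```text
time: 6.45
ee_pos: [0.602, 0.025, 0.067]
tool_rot: [-0.0, 0.998, 0.063, -0.001]
wrist_force: [0.7, 1.0, 0.0]
grip_width: 0.468
finger_force: 0.0
```

Emit:
jog_arm(
  steps=[0,0,40,0,0,0,60,0,0,50,0,0,0,60,-30,60,30,0,0,10.7,60,-30,60,0,0,0,10.7,60,-30,50,0,0,0,10.7,60],
)

```text
time: 7.08
ee_pos: [0.5184, 0.1841, 0.1842]
tool_rot: [0.0, 0.941, 0.339, 0.001]
wrist_force: [0.1, 1.4, -0.3]
grip_width: 0.699
finger_force: 0.0
```

Emit:
jog_arm(
  steps=[-20,40,0,0,0,10.7,60,0,0,0,0,0,10.7,60,0,0,0,0,0,10.7,60,0,0,0,0,0,10.7,60,0,0,0,0,0,10.7,60],
)

```text
time: 7.7
ee_pos: [0.4993, 0.2221, 0.1836]
tool_rot: [0.0, 0.687, 0.726, 0.0]
wrist_force: [-0.2, 0.4, -0.7]
grip_width: 0.703
finger_force: 0.0
```

Run:
```python
from h import *
f=robot.grab_frame("top")[:,:,::-1];g=robot.grab_frame("scene")[:,:,::-1]
cv2.imwrite("pics/t2.png",f);cv2.imwrite("pics/s2.png",g)
s=robot.sense();print(s["ee_pos"],s["tool_rot"],s["wrist_force"])
cv2.imwrite("pics/m3.png",np.hstack([cv2.resize(f[150:270,220:340],(400,400)),cv2.resize(g[180:280,220:320],(400,400))]))
```

```text
[0.49928524 0.22207236 0.18347605] [1.77718417e-04 6.88669714e-01 7.25075117e-01 2.61305972e-04] [-0.85037798  0.27111935 -0.310654  ]
```

View pics/m3.png

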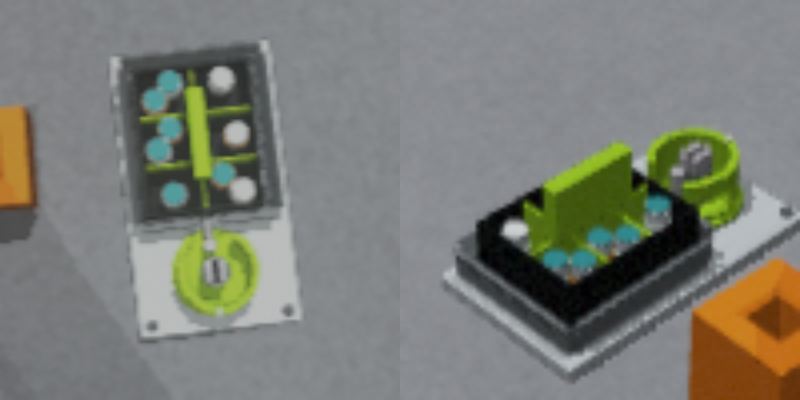

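The top view shows the tray flat in the pocket, shank through the notch and bolt head in the cam mouth at about (283,223). The hub is at (284.5,231) and the cam hasn't moved. The scene view shows the tray level below the rail lips. Next is a quick top-camera bias check, using the fin against the release TCP.

Run:
```python
from h import *
t=cv2.imread("pics/t2.png")
for n,lo,hi,roi,z in(("fin",(30,150,150),(45,255,255),(270,170,20,36),.086),("cam",(30,100,90),(50,255,255),(265,212,40,40),.044),("hub",(0,0,0),(179,80,255),(278,225,14,13),.048)):
    c=px(big(mask(t,lo,hi,roi)),roi);w=np.array([plane("top",p,z)[:2] for p in c])*1000
    print(n,cv2.minAreaRect(w.astype(np.float32)))
```

```text
fin ((602.5645141601562, 26.229124069213867), (59.04010009765625, 11.885512351989746), 7.452383041381836)
cam ((512.5921020507812, 13.500996589660645), (56.69365692138672, 56.77571105957031), 0.8828396201133728)
hub ((512.6748046875, 13.389432907104492), (19.944292068481445, 18.490001678466797), 0.8753144145011902)
```

Emit:
jog_arm(
  steps=[-10,12,0,0,0,10,60,-10,12,0,0,0,10,60,-10,12,0,0,0,10,60,-7,14,0,0,0,10,60,0,0,0,0,0,10,60],
)

```text
time: 8.43
ee_pos: [0.4614, 0.2734, 0.1834]
tool_rot: [0.0, 0.318, 0.948, 0.0]
wrist_force: [-0.2, 0.1, -0.5]
grip_width: 0.701
finger_force: 0.0
```

Emit:
jog_arm(
  steps=[0,0,0,0,0,10,60,0,0,0,0,0,10,60,0,0,0,0,0,0,60],
)

```text
time: 8.8
ee_pos: [0.4623, 0.272, 0.1832]
tool_rot: [0.0, 0.152, 0.988, 0.0]
wrist_force: [-0.6, -0.6, 0.3]
grip_width: 0.703
finger_force: 0.0
```

Emit:
jog_arm(
  steps=[0,-1,-30,0,0,0,60,0,0,-35,0,0,0,60,0,0,-20,0,0,0,60,0,0,-10,0,0,0,60,0,0,0,0,0,0,60],
  grip_force=30,
)

```text
time: 9.43
ee_pos: [0.4622, 0.2712, 0.0879]
tool_rot: [-0.0, 0.15, 0.989, -0.0]
wrist_force: [0.2, 0.0, 1.0]
grip_width: 0.7
finger_force: 0.0
```

Emit:
jog_arm(
  steps=[0,0,0,0,0,0,40,0,0,0,0,0,0,30,0,0,0,0,0,0,14,0,0,0,0,0,0,14,0,0,0,0,0,0,14],
)

```text
time: 10.05
ee_pos: [0.4626, 0.2712, 0.0885]
tool_rot: [0.0, 0.15, 0.989, 0.0]
wrist_force: [-1.7, -0.3, 5.9]
grip_width: 0.257
finger_force: 30.2
```

Emit:
jog_arm(
  steps=[0,0,0,0,0,0,14,0,0,0,0,0,0,14],
  grip_force=100,
)

```text
time: 10.3
ee_pos: [0.4627, 0.2713, 0.0887]
tool_rot: [0.001, 0.15, 0.989, 0.0]
wrist_force: [-0.9, -1.5, 7.7]
grip_width: 0.243
finger_force: 98.1
```

Emit:
jog_arm(
  steps=[0,0,15,0,0,0,14,0,0,35,0,0,0,14,0,0,40,0,0,0,14,10,-50,0,0,0,6,14,10,-50,0,0,0,6,14],
)

```text
time: 10.92
ee_pos: [0.4824, 0.1704, 0.1791]
tool_rot: [0.001, 0.043, 0.999, 0.0]
wrist_force: [0.4, -0.9, -1.2]
grip_width: 0.241
finger_force: 97.8
```

Emit:
jog_arm(
  steps=[10,-50,0,0,0,6,14,10,-50,0,0,0,5.5,14,10,-50,0,0,0,0,14,0,-9,-10,0,0,0,14,0,0,0,0,0,0,14],
)

```text
time: 11.55
ee_pos: [0.5115, 0.0119, 0.1675]
tool_rot: [-0.001, -0.054, 0.999, 0.0]
wrist_force: [-0.4, -0.5, -1.2]
grip_width: 0.248
finger_force: 97.9
```

Emit:
jog_arm(
  steps=[0,0,-20,0,0,0,14,0,0,-10,0,0,0,14,0,0,0,0,0,0,14,0,0,0,0,0,0,14],
)

```text
time: 12.05
ee_pos: [0.5125, 0.0126, 0.1385]
tool_rot: [0.0, -0.055, 0.998, 0.0]
wrist_force: [0.1, 0.3, -1.5]
grip_width: 0.242
finger_force: 97.9
```

Run:
```python
from h import *
f=robot.grab_frame("top")[:,:,::-1];g=robot.grab_frame("scene")[:,:,::-1]
cv2.imwrite("pics/t3.png",f);cv2.imwrite("pics/s3.png",g)
s=robot.sense();print(s["ee_pos"],s["tool_rot"],s["wrist_force"],2*np.degrees(np.arctan2(s["tool_rot"][2],s["tool_rot"][1]))-180)
E=s["ee_pos"]+[0,0,-.0787]
print("tip pred px",proj("scene",E),"hub px",proj("scene",[.5127,.0123,.048]))
cv2.imwrite("pics/m4.png",np.hstack([cv2.resize(g[140:260,240:340],(500,600),interpolation=2),cv2.resize(f[190:262,254:314],(300,600))[:, :]]))
```

```text
[0.51256047 0.01233488 0.13849306] [ 4.68032307e-04 -5.51975062e-02  9.98475344e-01 -5.71918434e-05] [-1.04207008  0.27301128 -1.67870986] 6.328385285667309
tip pred px [294.61428912 213.32110796] hub px [294.41523255 217.2830739 ]
```

View pics/m4.png

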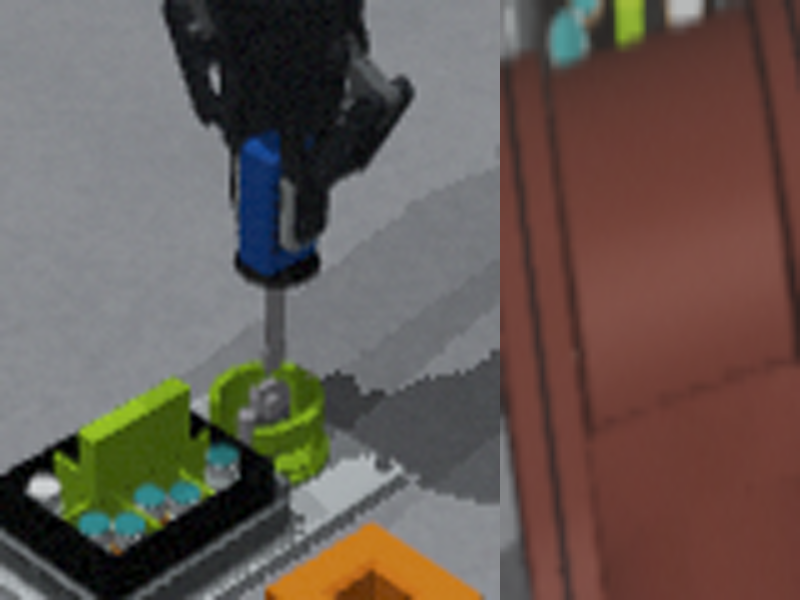

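The driver hangs plumb, its shank ending just above the hub at scene (295,212). I'll compare shank and hub positions at sub-pixel level.

Run:
```python
from h import *
np.set_printoptions(precision=2,suppress=True)
g=cv2.imread("pics/s3.png");s=cv2.imread("pics/s2.png")
cv2.imwrite("pics/m5.png",np.hstack([cv2.resize(g[196:232,280:312],(400,450),interpolation=cv2.INTER_CUBIC),cv2.resize(s[196:232,280:312],(400,450),interpolation=cv2.INTER_CUBIC)]))
# shank: gray vs bg; use saturation/value profile rows 198..211
G=cv2.cvtColor(g,cv2.COLOR_BGR2GRAY).astype(float)
for r in range(200,211,2):
    print(r,G[r,287:304].astype(int))
d=np.array([.5126,.0125]);
for z in(.06,.08,.09):print(z,proj("scene",[*d,z]))
```

```text
200 [139 137 139 136 138 138  84  78  76  76 119 121 121 123 124 121 121]
202 [138 135 136 139 140 136  86  77  80  77 121 119 120 121 123 122 124]
204 [140 138 133 134 124 121  81  76  77  77 121 121 120 119 119 121 120]
206 [137 120 116 121 122 119  72  77  78  84 117 118 121 120 121 122 120]
208 [120 119 122 122 120 120  77  77  77  72 112 124 124 124 121 124 122]
210 [123 124 121 119 117 105  96  73  73  76 112 122 122 120 121 121 123]
0.06 [294.65 213.29]
0.08 [294.9  206.47]
0.09 [295.03 203.  ]
```

View pics/m5.png

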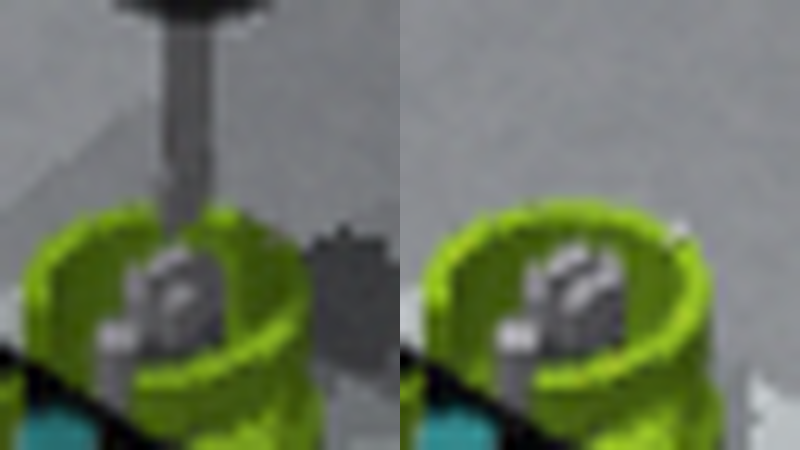

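The shank centre is at scene column 294.7 and the hub at 293.6 to 294, so I'll shift about 1 mm in +x and 0.5 mm in −y, then probe down while watching force.

Emit:
jog_arm(
  steps=[1.2,-0.5,-8,0,0,0,14,0,0,-3,0,0,0,14,0,0,-2,0,0,0,14,0,0,0,0,0,0,14],
)

```text
time: 12.65
ee_pos: [0.5133, 0.0115, 0.1247]
tool_rot: [-0.0, -0.055, 0.998, 0.0]
wrist_force: [0.8, 0.2, -1.5]
grip_width: 0.247
finger_force: 97.9
```

Emit:
jog_arm(
  steps=[0,0,-2,0,0,0,14,0,0,0,0,0,0,14],
)

```text
time: 12.9
ee_pos: [0.5133, 0.0115, 0.1227]
tool_rot: [-0.0, -0.055, 0.998, -0.0]
wrist_force: [-0.7, 0.3, -1.2]
grip_width: 0.248
finger_force: 97.9
```

Emit:
jog_arm(
  steps=[0,0,-2,0,0,0,14,0,0,0,0,0,0,14],
)

```text
time: 13.15
ee_pos: [0.5133, 0.0115, 0.1207]
tool_rot: [-0.0, -0.055, 0.998, -0.0]
wrist_force: [0.5, -0.4, -1.2]
grip_width: 0.245
finger_force: 97.9
```

Emit:
jog_arm(
  steps=[0,0,-2.5,0,0,0,14,0,0,0,0,0,0,14],
)

```text
time: 13.4
ee_pos: [0.5132, 0.0115, 0.1181]
tool_rot: [-0.0, -0.055, 0.998, 0.0]
wrist_force: [0.4, -0.1, -1.2]
grip_width: 0.246
finger_force: 97.9
```

Run:
```python
from h import *
s=robot.sense();print(s["ee_pos"],s["wrist_force"],s["moment"])
g=robot.grab_frame("scene")[:,:,::-1]
cv2.imwrite("pics/m6.png",cv2.resize(g[180:250,260:340],(640,560),interpolation=2))
```

```text
[0.51320681 0.01150848 0.1180779 ] [ 0.38134757 -0.10630403 -1.15519946] [0.01183448 0.02325021 0.01823291]
```

View pics/m6.png

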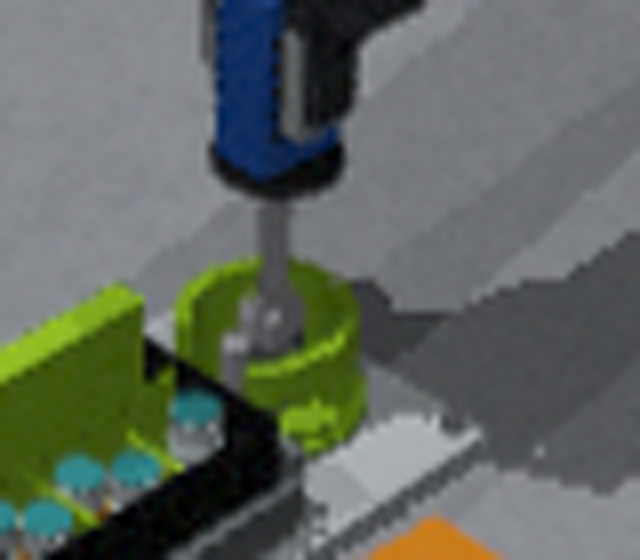

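The shank enters the middle of the hub at scene (294,216), about 8.6 mm deep with no contact force. The blade is in the slot, so I'll turn it clockwise.

Emit:
jog_arm(
  steps=[0,0,0,0,0,-6,14,0,0,0,0,0,-6,14,0,0,0,0,0,-6,14,0,0,0,0,0,-6,14,0,0,0,0,0,0,14],
  grip_force=120,
)

```text
time: 14.08
ee_pos: [0.5134, 0.0116, 0.1183]
tool_rot: [0.0, 0.153, 0.988, -0.0]
wrist_force: [0.3, -0.4, -1.3]
grip_width: 0.242
finger_force: 117.5
```

```bash
python3 -c "
from h import *
s=robot.sense();print(s['ee_pos'],s['wrist_force'],s['moment'])"
```

```text
[0.51337067 0.01159075 0.1183499 ] [ 0.28909918 -0.40507744 -1.3381802 ] [0.00511348 0.00792751 0.04325796]
```

Emit:
jog_arm(
  steps=[0,0,0,0,0,-6,14,0,0,0,0,0,-6,14,0,0,0,0,0,-6,14,0,0,0,0,0,-6,14],
)

```text
time: 14.58
ee_pos: [0.5133, 0.0114, 0.1183]
tool_rot: [-0.0, 0.356, 0.934, -0.0]
wrist_force: [-0.4, -1.0, -1.0]
grip_width: 0.244
finger_force: 117.6
```

```bash
python3 -c "
from h import *
s=robot.sense();print(s['ee_pos'],s['wrist_force'],s['moment'])
g=robot.grab_frame('scene')[:,:,::-1]; cv2.imwrite('pics/s4.png',g)
for r in (212,214,216,218): print(cv2.cvtColor(np.ascontiguousarray(g),cv2.COLOR_BGR2HSV)[r,280:312,1])
a=cv2.imread('pics/s3.png');print()
for r in (212,214,216,218): print(cv2.cvtColor(a,cv2.COLOR_BGR2HSV)[r,280:312,1])
"
```

```text
[0.51331682 0.01143342 0.11830809] [-0.43184431 -1.02570547 -0.99152859] [-0.05041737  0.06629777  0.0420232 ]
[ 13  10  14  10  12  10  16  14  30  80  94 120 150  20   6   7 136  63
  42   7   8  14  12  10  12  12  12   8  13  15  15  13]
[ 14  14  12  14  88 171 207 214 197 198 229 185 109   7   7   0 177 214
 202 219 212 204  79   6  12  14   9  13  13  13  13  13]
[ 12  12  43 208 212 202 218 222 211 223 115  21   7   7   9  10   3 148
 209 213 211 218 200 201 137   7  13  11  14  11  13  16]
[ 12  11  32 231 203 232 206 212 212 154   6   8   3   8  11   0  10   7
 184 219 236 230 203 197  27  35  13  15  13  17  17  12]

[ 13  12  14  14  12  14  14  14  28  83 118 121  76   9  10   7 111  76
  78   6   8  14  14  14  12  14  14  10  14  14  13  13]
[ 14  14  14  16  68 173 205 214 216 201 212 229 205  30 130 218 197 212
 211 191 221 101  17   8  12  17  13  21  14  16  11  11]
[ 10   8  73 202 203 203 233 231 216 205 152 160  49   9  10  42  49 160
 220 219 220 213 230 205  13  17  17  18  26  21  12  16]
[ 13  52 212 210 208 232 221 228 201 139   9  14   7   9   8  12  10   3
 180 203 199 213 228 207 163  13   0  12  25   8  17  20]
```

Emit:
jog_arm(
  steps=[0,0,0,0,0,-6,14,0,0,0,0,0,-6,14,0,0,0,0,0,-6,14,0,0,0,0,0,-6,14],
)

```text
time: 15.12
ee_pos: [0.5132, 0.0114, 0.1183]
tool_rot: [-0.0, 0.542, 0.84, -0.0]
wrist_force: [-0.2, 0.2, 0.7]
grip_width: 0.24
finger_force: 117.7
```

```bash
python3 -c "
from h import *
s=robot.sense();print(s['ee_pos'],s['wrist_force'],s['moment'])
f=robot.grab_frame('top')[:,:,::-1]; cv2.imwrite('pics/t5.png',f)
roi=(266,165,24,40);c=px(big(mask(f,(30,150,150),(45,255,255),roi)),roi)
print(c.min(0),c.max(0))
t=cv2.imread('pics/t2.png');c=px(big(mask(t,(30,150,150),(45,255,255),roi)),roi)
print(c.min(0),c.max(0))
"
```

```text
[0.51317148 0.01142116 0.11827314] [-0.23802231  0.1604573   0.68373286] [-0.08422442  0.30894568  0.06321417]
[275.25 175.75] [283.58333333 194.41666667]
[275.25       175.58333333] [282.91666667 202.58333333]
```

Emit:
jog_arm(
  steps=[0,0,0,0,0,-6,14,0,0,0,0,0,-6,14,0,0,0,0,0,-4,14,0,0,0,0,0,0,14],
)

```text
time: 15.68
ee_pos: [0.5132, 0.0115, 0.1183]
tool_rot: [-0.0, 0.652, 0.758, -0.0]
wrist_force: [-1.3, -0.1, -0.4]
grip_width: 0.24
finger_force: 117.8
```

```bash
python3 -c "
from h import *
s=robot.sense();print(s['ee_pos'],s['wrist_force'],s['moment'])
f=robot.grab_frame('top')[:,:,::-1]; cv2.imwrite('pics/t6.png',f)
roi=(266,165,24,40);c=px(big(mask(f,(30,150,150),(45,255,255),roi)),roi)
print(c.min(0),c.max(0))
"
```

```text
[0.51316422 0.01145949 0.11828016] [-1.29652794 -0.09092845 -0.40602803] [-0.16194298  0.39528794  0.07463547]
[276.08333333 176.58333333] [282.75       194.41666667]
```

The fin has moved about 2 mm towards the wall, so the cam is pulling. I'll continue to the stop.

Emit:
jog_arm(
  steps=[0,0,0,0,0,-4,14,0,0,0,0,0,-4,14,0,0,0,0,0,0,14],
)

```text
time: 16.1
ee_pos: [0.5132, 0.0115, 0.1183]
tool_rot: [-0.0, 0.704, 0.71, -0.0]
wrist_force: [-2.4, -1.4, -0.2]
grip_width: 0.239
finger_force: 117.8
```

```bash
python3 -c "
from h import *
s=robot.sense();print(s['wrist_force'],s['moment'])"
```

```text
[-2.38218225 -1.41968323 -0.21206102] [-0.20001619  0.62048863  0.074977  ]
```

Emit:
jog_arm(
  steps=[0,0,0,0,0,-4,14,0,0,0,0,0,-4,14,0,0,0,0,0,0,14],
)

```text
time: 16.48
ee_pos: [0.5132, 0.0115, 0.1183]
tool_rot: [-0.0, 0.752, 0.659, -0.0]
wrist_force: [-2.0, -0.1, 0.5]
grip_width: 0.239
finger_force: 117.8
```

```bash
python3 -c "
from h import *
s=robot.sense();print(s['wrist_force'],s['moment'])"
```

```text
[-1.97400242 -0.07808809  0.49923677] [-0.17408571  0.66144139  0.03668613]
```

Emit:
jog_arm(
  steps=[0,0,0,0,0,-4,14,0,0,0,0,0,0,14],
)

```text
time: 16.73
ee_pos: [0.5131, 0.0116, 0.1183]
tool_rot: [-0.0, 0.774, 0.633, -0.0]
wrist_force: [-2.9, -0.6, 0.4]
grip_width: 0.244
finger_force: 117.9
```

```bash
python3 -c "
from h import *
s=robot.sense();print(s['wrist_force'],s['moment'])"
```

```text
[-2.91165869 -0.58209031  0.39055793] [-0.07005832  0.87575999  0.11689824]
```

Emit:
jog_arm(
  steps=[0,0,0,0,0,-4,14,0,0,0,0,0,0,14],
)

```text
time: 16.98
ee_pos: [0.5131, 0.0117, 0.1183]
tool_rot: [-0.0, 0.796, 0.605, -0.0]
wrist_force: [-3.4, 1.0, 0.8]
grip_width: 0.242
finger_force: 117.9
```

```bash
python3 -c "
from h import *
s=robot.sense();print(s['wrist_force'],s['moment'],s['tool_rot'])
f=robot.grab_frame('top')[:,:,::-1]; cv2.imwrite('pics/t7.png',f)
roi=(266,165,24,40);c=px(big(mask(f,(30,150,150),(45,255,255),roi)),roi)
print(c.min(0),c.max(0))"
```

```text
[-3.35091857  1.03454575  0.80781068] [0.07944591 0.97367749 0.17304538] [-1.87664211e-04  7.95917494e-01  6.05405045e-01 -2.00348417e-04]
[276.08333333 176.58333333] [282.75       194.41666667]
```

Emit:
jog_arm(
  steps=[0,0,0,0,0,-4,14,0,0,0,0,0,0,14],
)

```text
time: 17.27
ee_pos: [0.5131, 0.0118, 0.1182]
tool_rot: [-0.0, 0.817, 0.577, -0.0]
wrist_force: [-5.0, 0.4, 0.2]
grip_width: 0.241
finger_force: 118.0
```

```bash
python3 -c "
from h import *
s=robot.sense();print(s['wrist_force'],s['moment'])"
```

```text
[-5.00106499  0.39190588  0.22750391] [0.31600856 1.22312615 0.22941501]
```

Emit:
jog_arm(
  steps=[0,0,0,0,0,-3,14,0,0,0,0,0,0,14],
)

```text
time: 17.52
ee_pos: [0.5131, 0.0118, 0.1182]
tool_rot: [-0.0, 0.831, 0.556, -0.0]
wrist_force: [-4.2, 1.6, 2.0]
grip_width: 0.243
finger_force: 118.1
```

```bash
python3 -c "
from h import *
s=robot.sense();print(s['wrist_force'],s['moment'])"
```

```text
[-4.18523104  1.62897968  1.97674307] [0.38295511 1.3721959  0.33383566]
```

Emit:
jog_arm(
  steps=[0,0,0,0,0,-4,14,0,0,0,0,0,0,14],
)

```text
time: 17.77
ee_pos: [0.5131, 0.0116, 0.1182]
tool_rot: [-0.0, 0.85, 0.526, -0.0]
wrist_force: [-4.8, 1.6, 2.3]
grip_width: 0.24
finger_force: 118.1
```

Run:
```python
from h import *
s=robot.sense();print(s['wrist_force'],s['moment'])
g=robot.grab_frame('scene')[:,:,::-1];cv2.imwrite("pics/s8.png",g)
# white mark: low-sat bright pixels near cam; predict its pixel vs cam angle
H=cv2.cvtColor(np.ascontiguousarray(g),cv2.COLOR_BGR2HSV)
for cam in(0,.8,1.2,1.4,1.5,1.6):
    a=np.radians(187.15)-cam;P=[.5130+.0285*np.cos(a),.0120+.0285*np.sin(a),.044];p=proj("scene",P)
    x,y=np.round(p).astype(int);print(cam,p.round(1),"minS",H[y-2:y+3,x-2:x+3,1].min(),"maxV",H[y-2:y+3,x-2:x+3,2].max())
```

```text
[-4.83254803  1.57031578  2.25428505] [0.28816879 1.43125713 0.39917523]
0 [302.3 213.8] minS 6 maxV 128
0.8 [306.  218.9] minS 11 maxV 120
1.2 [305.2 221.6] minS 11 maxV 171
1.4 [304.1 222.9] minS 11 maxV 186
1.5 [303.3 223.4] minS 14 maxV 186
1.6 [302.5 224. ] minS 14 maxV 186
```

Run:
```python
from h import *
for n in("s2","s8"):
    g=cv2.imread(f"pics/{n}.png");H=cv2.cvtColor(g,cv2.COLOR_BGR2HSV)[205:230,280:312].astype(int)
    m=((H[...,1]<110)&(H[...,2]>160)).astype(np.uint8);k,_,st,ce=cv2.connectedComponentsWithStats(m)
    for i in range(1,k):
        p=ce[i]+[280,205];w=plane("scene",p,.044)*1000-[513,12,44]
        print(n,p.round(1),st[i][4],"r",np.hypot(*w[:2]).round(1),"cam",((187.15-np.degrees(np.arctan2(w[1],w[0])))%360).round(0))
```

```text
s2 [289. 212.] 1 r 29.5 cam 290.0
s2 [297.5 212. ] 2 r 28.6 cam 332.0
s2 [301.  213.7] 3 r 26.7 cam 355.0
s2 [282. 216.] 1 r 31.1 cam 243.0
s2 [293.  216.3] 3 r 9.5 cam 298.0
s2 [296. 218.] 1 r 5.1 cam 15.0
s2 [280.5 220.5] 8 r 34.1 cam 211.0
s2 [294. 219.] 1 r 1.7 cam 151.0
s2 [288.5 222.5] 4 r 21.0 cam 176.0
s2 [309.4 227.8] 11 r 49.8 cam 90.0
s8 [285.9 218.6] 19 r 19.9 cam 224.0
s8 [280.  220.5] 2 r 35.2 cam 211.0
s8 [301.7 223.7] 3 r 26.3 cam 93.0
```

The white mark has moved from bearing about −5° to about 93°, so the cam is at its stop. I'll back off to unload the blade before drawing it out.

Emit:
jog_arm(
  steps=[0,0,0,0,0,6,14,0,0,0,0,0,0,14],
)

```text
time: 18.08
ee_pos: [0.5132, 0.0113, 0.1182]
tool_rot: [-0.0, 0.822, 0.569, -0.0]
wrist_force: [-5.6, 0.5, 1.1]
grip_width: 0.244
finger_force: 118.0
```

```bash
python3 -c "
from h import *
s=robot.sense();print(s['wrist_force'],s['moment'])"
```

```text
[-5.60468671  0.50231704  1.1432681 ] [0.11464985 1.45967269 0.26005624]
```

Emit:
jog_arm(
  steps=[0,0,0,0,0,4,14,0,0,0,0,0,0,14],
)

```text
time: 18.32
ee_pos: [0.5133, 0.0113, 0.1182]
tool_rot: [-0.0, 0.803, 0.596, -0.0]
wrist_force: [-4.2, -0.1, 0.8]
grip_width: 0.244
finger_force: 118.0
```

```bash
python3 -c "
from h import *
s=robot.sense();print(s['wrist_force'],s['moment'])"
```

```text
[-4.15057441 -0.07980524  0.75544285] [-0.06206705  1.40665556  0.15193071]
```

Emit:
jog_arm(
  steps=[0,0,0,0,0,4,14,0,0,0,0,0,1,14],
)

```text
time: 18.58
ee_pos: [0.5133, 0.0112, 0.1183]
tool_rot: [0.0, 0.776, 0.631, -0.0]
wrist_force: [-3.7, -1.5, 0.9]
grip_width: 0.243
finger_force: 117.9
```

Emit:
jog_arm(
  steps=[0,0,3,0,0,0,14,0,0,4,0,0,0,14,0,0,6,0,0,0,14,0,0,15,0,0,0,14],
)

```text
time: 19.08
ee_pos: [0.5137, 0.0116, 0.1472]
tool_rot: [0.0, 0.776, 0.631, 0.0]
wrist_force: [-0.0, -0.3, -1.0]
grip_width: 0.248
finger_force: 118.3
```

```bash
python3 -c "
from h import *
np.set_printoptions(precision=3,suppress=True)
s=robot.sense();print(s['ee_pos'],s['wrist_force'],s['moment'])
g=robot.grab_frame('scene')[:,:,::-1]; cv2.imwrite('pics/s9.png',g)
G=cv2.cvtColor(np.ascontiguousarray(g),cv2.COLOR_BGR2GRAY).astype(int)
e=s['ee_pos']
for dz in (-.02,-.045,-.055,-.065,-.075):
    p=proj('scene',e+[0,0,dz]);r=int(round(p[1]));print(p,G[r,286:306])
"
```

```text
[0.514 0.012 0.147] [-0.049 -0.288 -0.962] [-0.048 -0.026 -0.007]
[294.9   189.729] [ 67  12   4  12   9  13  26  34  39  31  38  34  33  34  33  29  18  95
 139 140]
[294.579 198.712] [135 137 136 136 135 135 118  71  79  77 105 139 135 139 133 121 121 121
 122 121]
[294.453 202.232] [139 138 136 135 137 138 100  75  80  77 111 121 118 122 124 124 123 121
 122 122]
[294.329 205.711] [138 139 136 134 133 122  93  78  81  78 103 116 117 120 118 122 123 122
 120 121]
[294.206 209.15 ] [123 122 122 121 121 120 106  67  68  80 111 123 124 124 121 122 122 123
 123 124]
```

Emit:
jog_arm(
  steps=[0,0,35,0,0,0,14,-10,52,0,0,0,8,14,-10,52,0,0,0,8,14,-10,52,0,0,0,8,14,-10,52,0,0,0,8,14],
)

```text
time: 19.75
ee_pos: [0.4735, 0.2213, 0.1825]
tool_rot: [0.001, 0.57, 0.822, 0.001]
wrist_force: [1.0, 0.5, -1.1]
grip_width: 0.242
finger_force: 118.3
```

Emit:
jog_arm(
  steps=[-10,52,0,0,0,8,14,0,0,0,0,0,8,14,0,0,0,0,0,8,14,0,0,-15,0,0,8,14,0,0,0,0,0,0,14],
)

```text
time: 20.38
ee_pos: [0.4633, 0.2713, 0.1662]
tool_rot: [-0.0, 0.324, 0.946, -0.0]
wrist_force: [0.4, 0.5, -0.6]
grip_width: 0.245
finger_force: 118.3
```

```bash
python3 -c "
from h import *
np.set_printoptions(precision=3,suppress=True)
s=robot.sense();print(s['ee_pos'],s['wrist_force'])
g=robot.grab_frame('scene')[:,:,::-1]; cv2.imwrite('pics/s10.png',g)
f=robot.grab_frame('top')[:,:,::-1]; cv2.imwrite('pics/t10.png',f)
for n,h in (('t0','top0'),('t10','t10')):
    a=cv2.imread(f'pics/{h}.png')
    for nm,lo,hi,roi,z in(('fin',(30,150,150),(45,255,255),(266,168,24,40),.086),('cam',(30,100,90),(50,255,255),(265,212,40,40),.044)):
        try:
            c=px(big(mask(a,lo,hi,roi)),roi);w=np.array([plane('top',p,z)[:2] for p in c])*1000;print(n,nm,cv2.minAreaRect(w.astype(np.float32)))
        except Exception as e: print(n,nm,'none')
"
```

```text
[0.463 0.271 0.166] [ 0.354  0.463 -0.591]
t0 fin none
t0 cam ((512.4090576171875, 13.316587448120117), (56.32194137573242, 57.13829040527344), 0.8835822343826294)
t10 fin ((601.44140625, 20.265132904052734), (58.61432647705078, 18.87005615234375), 7.973690509796143)
t10 cam ((512.2166748046875, 13.687980651855469), (55.94907760620117, 56.39328384399414), 0.8714268207550049)
```

Emit:
jog_arm(
  steps=[0,0,-20,0,0,0,14,0,0,-25,0,0,0,14,0,0,-20,0,0,0,14,0,0,-8,0,0,0,14,0,0,0,0,0,0,14],
)

```text
time: 21.1
ee_pos: [0.4632, 0.2716, 0.0929]
tool_rot: [-0.0, 0.323, 0.946, -0.0]
wrist_force: [0.0, 0.5, 0.1]
grip_width: 0.245
finger_force: 118.3
```

Emit:
jog_arm(
  steps=[0,0,-3,0,0,0,14,0,0,0,0,0,0,14],
)

```text
time: 21.35
ee_pos: [0.4636, 0.2716, 0.0907]
tool_rot: [0.0, 0.323, 0.946, 0.0]
wrist_force: [0.1, 0.1, -1.4]
grip_width: 0.243
finger_force: 118.3
```

Run:
```python
from h import *
np.set_printoptions(precision=1,suppress=True)
def c(i,x,y,w,h,W,H):return cv2.resize(i[y:y+h,x:x+w],(W,H),interpolation=2)
a=cv2.imread("pics/t2.png");b=cv2.imread("pics/t10.png")
# bottom-most / top-most fin rows & tray gaps along dock x: gray profiles through the pocket centre line
y=np.radians(7.15);u=np.array([np.cos(y),np.sin(y)]);v=np.array([-u[1],u[0]]);h=np.array([.5999,.0255])
for off in(.03,-.03):
  for im in(a,b):
    G=cv2.cvtColor(im,cv2.COLOR_BGR2GRAY);pts=np.array([proj("top",[*(h+u*s/1e3+v*off),.045]) for s in range(-60,-40)]+[proj("top",[*(h+u*s/1e3+v*off),.045]) for s in range(44,64)],np.float32)
    print(off,cv2.remap(G,pts[:,0],pts[:,1],1).ravel())
```

```text
0.03 [140 135 129 123 118 118 124 128 111  94  81  70  63  60  57  57  56  55
  54  56  49  49  48  47  45  47  50  55  61  67  72  77  77  77  77  79
  84  96 109 116]
0.03 [138 133 127 120 114 110 108 105  97  91  78  64  59  60  61  60  59  61
  63  64  48  46  44  48  52  57  60  64  69  73  74  75  75  75  76  77
  82  95 108 114]
-0.03 [145 142 137 130 118 110 120 129 113  96  83  72  65  64  65  75  87 110
 134 154  50  49  48  47  46  47  52  57  64  71  75  78  79  78  78  81
  84  93 103 111]
-0.03 [142 140 135 128 117 108 118 126 110  92  76  62  59  74  93 120 149 165
 181 185  65  56  45  43  46  51  60  68  72  77  77  76  76  77  78  80
  82  92 101 108]
```

Profiles show both sides of the tray shifted about 2.3 mm towards the wall, so it is home and square. Now I'll seat the driver and release it.

Emit:
jog_arm(
  steps=[0,0,-1.5,0,0,0,14,0,0,-0.7,0,0,0,14,0,0,0,0,0,0,14],
)

```text
time: 21.72
ee_pos: [0.4636, 0.2716, 0.0887]
tool_rot: [0.0, 0.323, 0.946, -0.0]
wrist_force: [-1.6, -0.9, 5.9]
grip_width: 0.246
finger_force: 119.4
```

Emit:
jog_arm(
  steps=[0,0,0,0,0,0,26,0,0,0,0,0,0,40,0,0,0,0,0,0,60,0,0,0,0,0,0,60,0,0,10,0,0,0,60],
)

```text
time: 22.35
ee_pos: [0.4629, 0.2713, 0.0979]
tool_rot: [-0.001, 0.323, 0.946, -0.0]
wrist_force: [0.6, -0.3, 1.3]
grip_width: 0.705
finger_force: 0.0
```

Emit:
jog_arm(
  steps=[0,0,35,0,0,0,60,0,0,45,0,0,0,60,0,0,40,0,0,0,60,0,-50,0,0,0,0,60,0,-60,0,0,0,0,60],
)

```text
time: 22.98
ee_pos: [0.4634, 0.1616, 0.2194]
tool_rot: [0.001, 0.322, 0.947, 0.001]
wrist_force: [1.7, -1.0, -0.4]
grip_width: 0.701
finger_force: 0.0
```

Emit:
jog_arm(
  steps=[-10,-60,0,0,0,0,60,-10,-60,0,0,0,0,60,0,-60,0,0,0,0,60,0,-60,0,0,0,0,60,0,-60,0,0,0,0,60],
)

```text
time: 23.6
ee_pos: [0.4433, -0.1402, 0.2192]
tool_rot: [0.001, 0.323, 0.946, -0.0]
wrist_force: [0.4, 0.7, -0.2]
grip_width: 0.706
finger_force: 0.0
```

Emit:
jog_arm(
  steps=[0,-60,0,0,0,0,60,0,-60,0,0,0,0,60,0,0,0,0,0,0,60,0,0,0,0,0,0,60],
)

```text
time: 24.1
ee_pos: [0.4436, -0.2578, 0.2185]
tool_rot: [0.0, 0.323, 0.946, 0.0]
wrist_force: [0.4, 0.9, 0.1]
grip_width: 0.702
finger_force: 0.0
```

Run:
```python
from h import *
np.set_printoptions(precision=2,suppress=True)
f=robot.grab_frame("top")[:,:,::-1];g=robot.grab_frame("scene")[:,:,::-1]
cv2.imwrite("pics/t11.png",f);cv2.imwrite("pics/s11.png",g);print(robot.sense()["ee_pos"])
def c(i,x,y,w,h,W,H):return cv2.resize(i[y:y+h,x:x+w],(W,H),interpolation=2)
cv2.imwrite("pics/m7.png",np.vstack([np.hstack([c(f,240,150,80,110,218,300),c(f,135,135,80,150,160,300),c(f,285,90,140,105,400,300)]),np.hstack([c(g,220,185,105,80,394,300),c(g,290,215,140,133,384,300)])[:, :778]]))if False else None
A=np.hstack([c(f,240,155,75,100,300,400),c(g,220,180,100,100,400,400)]);B=np.hstack([c(f,135,130,100,150,133,200),c(f,285,90,140,100,280,200),c(g,365,215,72,50,287,200)])
cv2.imwrite("pics/m7.png",np.vstack([A,B]))
```

```text
[ 0.44 -0.26  0.22]
```

View pics/m7.png

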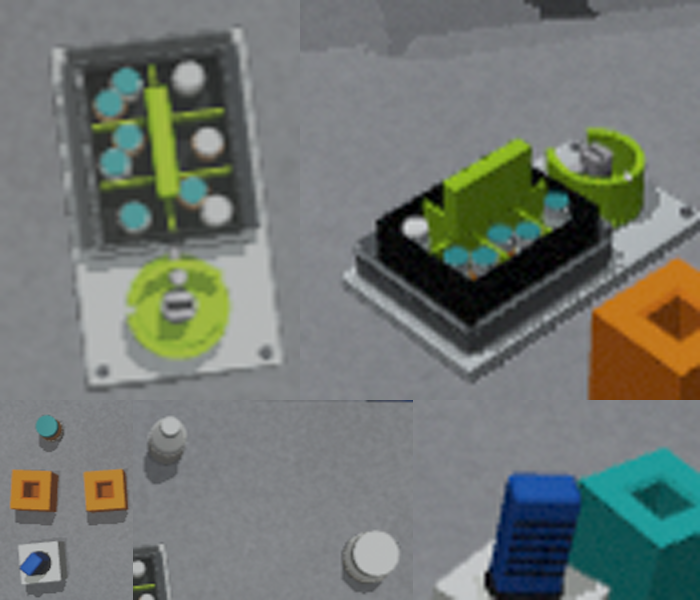

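The picture shows the tray flat and home against the wall, with the bolt head held between hub and hook at top (284.5,224). The slot lies crosswise, the driver stands upright in the white stand, and the vial, spray bottle and pot are unmoved. I'm handing in.

```bash
python3 -c "
from workcell import robot
print(robot.hand_in())"
```

```text
the job is handed in; nothing more can be done
None
```

The tray is flat in the dock and drawn home against the stop wall, the cam is turned to its stop, the screwdriver is back upright in its white stand, the three bystanders are where they were, and the job was handed in at about 24 s of the 72 s allowed.

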